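# Lay out a weighted glue-up

## Robot

A 7-joint arm with a two-finger parallel gripper is mounted at the origin on the work surface; the furniture and walls round the work are solid. World frame = base frame: x ahead of the robot, y to its left, z up, the work surface at z = 0. Lengths are in m, angles in rad, forces in N, time in s.
With the tool pointing down it reaches from about 0.425 to 0.925 m from the base axis. Payload 6.8 kg.
Tool frame: the origin (TCP) lies midway between the tips of the shut fingers; the grasp point (between the pads) lies 19 mm behind it (grip_point_offset is the z of the grasp point in the tool frame, in m); z points along the fingers, y is the line along which they close (so a half turn about z gives the same grasp; the last joint's range is limited). The gripper opens to 85 mm and grips with 20 to 120 N. Pads are 22 mm wide; open, the fingers measure 114 mm over their backs; the gripper's body (76 mm by 85 mm) begins 54 mm behind the grasp point. The pads swing forward as they close: fully open they stand 13 mm farther back than shut.
Start: joints at [-1.326, 0.477, 0.022, 1.555, -0.011, 1.109, -0.083], TCP at [0.233, 0.633, 0.231] pointing down, gripper open.
Joint ranges: [-2.96, 2.96], [-0.34, 2.1], [-1.41, 1.46], [0.24, 2.44], [-1.37, 4.51], [0.17, 1.92], [-2.96, 2.96]. Speed limits (rad/s): [2.39, 2.39, 3.14, 3.14, 3.14, 3.14, 3.14].

## Interface

Orientations are given as a rotation vector (axis times angle).
In Python, from bench import get_obs, grab_frame, calibration, hand_in, grip_point_offset gives the robot as it stands.
- The arm moves only by the shell command python3 -m pendant 'ROWS' [OPENING] [FORCE]. ROWS is a JSON object of lists of equal length, an entry for each row: "translation": the shift along the world's x, y, z in units of 25 mm (1.0 is 25 mm), a list of three; "delta_rot": the turn, a rotation vector about the world's x, y, z in units of 5 degrees (1.0 is 5 degrees), a list of three. In form: {"translation": [[dx, dy, dz], ...], "delta_rot": [[rx, ry, rz], ...]}. A call has 1 to 12 rows; each row is the pose to reach, as a shift and turn from the pose commanded when the call began; what a row does not reach only later rows make up. A row lasts 1/8 s, in which the tool goes at most 62.5 mm and 10.7 degrees, less where a joint would pass 70% of its speed; a pose out of reach is approached as far as the arm can. A call with a gripper value outside its range is refused whole. OPENING is the opening, from 0 (shut) to 1 (fully open), set as the call begins (- or left out, the last holds). The fingers move at their own pace and stop on an object; FORCE is the grip in N (left out, the last holds). Time passes only in rows, so rows that repeat a pose let the fingers close. It gives the time, the measured TCP pose, the force, the opening and the grip force at its end, in the units of the state.
- get_obs(): the state, without advancing time (a new reading comes with each control period).
- grab_frame(name): name is "scene" or "top" or "wrist"; returns (picture, depth): 384x512x3 uint8, red, green, blue; 384x512 float32, m along the optical axis (not along the pixel's ray), 0 where there is no reading.
- calibration(name): a dict with "K" (3x3 intrinsics, pixels), "rvec" (rotation vector, rad) and "tvec" (3), from world to camera coordinates, as OpenCV has them. Camera axes: x right, y down, z forward; pixel columns grow to the right and rows downward; lengths in m; the calibration is good to about 2 mm. A picture is of the moment at which its call begins: read the wrist's pose just before it. calibration takes no time and is no camera call; for the wrist camera it gives the pose at the moment of the call.
- hand_in(): hands the job in; it is judged then, once.
The state is a dict: "clock": time; "joints": joint angles; "qvel": joint speeds; "tau": joint torques, N m; "tcp_pos": TCP position; "orientation": TCP orientation; "contact_force": force on the tool from outside, world axes, zero at the start; "moment": the same for the moment, N m; "grip_width": finger opening in m; "gripper_force": force on a finger pad.
Only numpy, scipy, OpenCV 4.12 (cv2) and the standard library are available. Lean on these libraries where they do the work, as an engineer would, in place of code of your own. Each camera call takes 0.05 s, during which the arm holds its last target. There are 200 camera calls.

## Task

Set up the glue-up on the plywood board. Lay the long pale offcut along the middle of the long cork pad and the short pale offcut with the mitred end along the middle of the short cork pad; then lay the dark wooden strip flat across the two of them, square to them and centred over the middle of the board, and last stand the carton of screws upright on the middle of the strip, lengthwise along it, as the weight. The carton stands tight against the dark strip at first; you may nudge it aside to make finger room before you take the strip.

Things in the scene. Friction and masses are not known exactly. Their poses are not given: they have to be found in the camera images.
- long_bearer: long pale hardwood offcut, square ends, 45 (x) x 160 (y) x 19 (z) mm, 0.09 kg, loose; origin at the centre of its underside, y along its length, z up. At the start it lies flat on the table, its length roughly along world x
- short_bearer: short offcut of pale grey-brown hardwood with one end mitred, 38 (x) x 120 (y, at its longest) x 19 (z) mm, 0.05 kg, loose; origin at the middle of that 38 x 120 mm rectangle on its underside, y along its length, z up. Starts flat on the table, its length roughly along world x
- strip: dark brown hardwood strip, square ends, 32 (x) x 120 (y) x 20 (z) mm, 0.05 kg, loose; origin at the centre of its underside, y along its length, z up. Starts flat on the table side by side with the carton, 1 to 2 mm from the carton's +x face and parallel to it, its other long side free; the carton is 20 mm taller than the strip
- carton: cardboard-brown carton of wood screws, closed, rigid, 55 (x) x 85 (y) x 40 (z) mm, about 0.4 kg, loose; origin at the centre of its underside, y along its length, z up; its +x face is the one next to the dark strip at the start. It slides on the table when pushed sideways
- board: plywood board 220 x 220 x 12 mm lying on the table, fixed; it carries the two cork pads side by side, their lengths along the board's x and their centres 47 mm either side of the board's middle along its y (which pad is on which side varies). Origin at the centre of its underside, z up
- board_mid (a point): the middle of the board's upper face (12 mm above the table), halfway between the two pads
- long_pad: the longer cork pad, 180 (x) x 62 (y) x 3 (z) mm, fixed on the board; origin at the centre of its underside (12 mm above the table), x along its length; its top is 15 mm above the table
- short_pad: the shorter cork pad, 130 (x) x 62 (y) x 3 (z) mm, fixed on the board; origin at the centre of its underside (12 mm above the table), x along its length; its top is 15 mm above the table
Not all that is in view belongs to the job. What is shaped like the short_bearer but green is not meant.

How it is judged:
On the way, in this order (a step that is already met when the one before it is completed fails the run):
1. both pale offcuts lie along the middle of their own pads, long on long and short on short (horizontal distance between long_bearer and long_pad below 0.013 m and angle between the y axis of long_bearer and the x axis of long_pad, either way round below 0.17 rad and angle between each of long_bearer, short_bearer's own z axis and vertical below 0.06 rad and height (world z) of long_bearer between 0.012 and 0.018 m and horizontal distance between short_bearer and short_pad below 0.013 m and angle between the y axis of short_bearer and the x axis of short_pad, either way round below 0.17 rad and height (world z) of short_bearer between 0.012 and 0.018 m), for 0.2 s.
2. the dark strip lies across the two offcuts, over the middle of the board (all of step 1 and horizontal distance between strip and board_mid below 0.013 m and angle between the y axis of strip and the y axis of board, either way round below 0.17 rad and angle between strip's own z axis and vertical below 0.06 rad and height (world z) of strip between 0.03 and 0.038 m), for 0.2 s.
3. the carton stands on the middle of the strip, lengthwise along it (all of step 2 and horizontal distance between carton and strip below 0.012 m and angle between the y axis of carton and the y axis of strip, either way round below 0.2 rad and angle between carton's own z axis and vertical below 0.06 rad and height (world z) of carton between 0.05 and 0.058 m), for 0.2 s.
At the end, for the whole second after the job is handed in: Released, at rest, flat: long offcut on long pad, short on short (centres within 13 mm, 0.17 rad of the pad's length); strip across both (13 mm from the board's middle, 0.17 rad from its y); carton upright on the strip (centres within 12 mm, lengthwise within 0.2 rad) (all of step 3 and linear speed of each of long_bearer, short_bearer, strip, carton below 0.02 m/s); the robot touches nothing.
It also fails if it takes over 120 s, if anything falls off the work surface, if the arm or the gripper's body presses on something with over 40 N, if the wrist force passes 120 N, or if a joint passes its speed limit or range.

## Working session

There is one attempt and no reset: what is moved stays moved. The work goes in short steps, Python scripts to look and compute and a shell command to move; the robot and the scene stay as the last step left them, time stands still between calls to the robot, and variables do not carry over. Pictures are saved under pics/ and viewed, at most 14 in all, crops included, and the job is handed in when it is done.

```bash
ls; mkdir -p pics; python3 - <<'E'
from bench import *
import cv2,numpy as np
print(get_obs(), grip_point_offset)
for n in ("top","scene"):
    im,d=grab_frame(n); c=calibration(n); print(n,c)
    np.savez(f"pics/{n}0.npz",im=im,d=d,K=c["K"],r=c["rvec"],t=c["tvec"])
    cv2.imwrite(f"pics/{n}0.png",cv2.resize(im[:,:,::-1],(768,576)))
E
```

```text
pics
{'clock': 0.0, 'joints': array([-1.32609232,  0.47778216,  0.02233252,  1.55644435, -0.01153976,
        1.10933237, -0.08312563]), 'qvel': array([ 0.0002119 ,  0.00055524,  0.00018989,  0.00038324,  0.00121611,
        0.00025576, -0.00055967]), 'tau': array([-1.10190049e-03, -5.96434808e+01,  1.60742797e+00, -2.81206638e+01,
        1.24648085e-02,  9.30065929e-03, -2.45097971e-05]), 'tcp_pos': array([0.23302516, 0.6328624 , 0.23034061]), 'orientation': array([-5.51297274e-01, -3.09261164e+00,  2.86639472e-03]), 'contact_force': array([0.03107362, 0.39719452, 0.36070548]), 'moment': array([ 0.00700503, -0.00541507,  0.0592242 ]), 'gripper_force': 0.0, 'grip_width': 0.08562977291548497} -0.0187
top {'K': array([[486.198567  ,   0.        , 266.30932282],
       [  0.        , 486.198567  , 185.63666599],
       [  0.        ,   0.        ,   1.        ]]), 'rvec': array([ 2.16012518, -2.12016431,  0.13401596]), 'tvec': array([-0.17387496,  0.52282608,  1.58295967])}
scene {'K': array([[349.01919149,   0.        , 253.92083375],
       [  0.        , 349.01919149, 188.35736493],
       [  0.        ,   0.        ,   1.        ]]), 'rvec': array([ 1.90161028, -1.1244131 ,  0.60701702]), 'tvec': array([-0.40244273,  0.22664443,  1.08115539])}
```

View pics/top0.png

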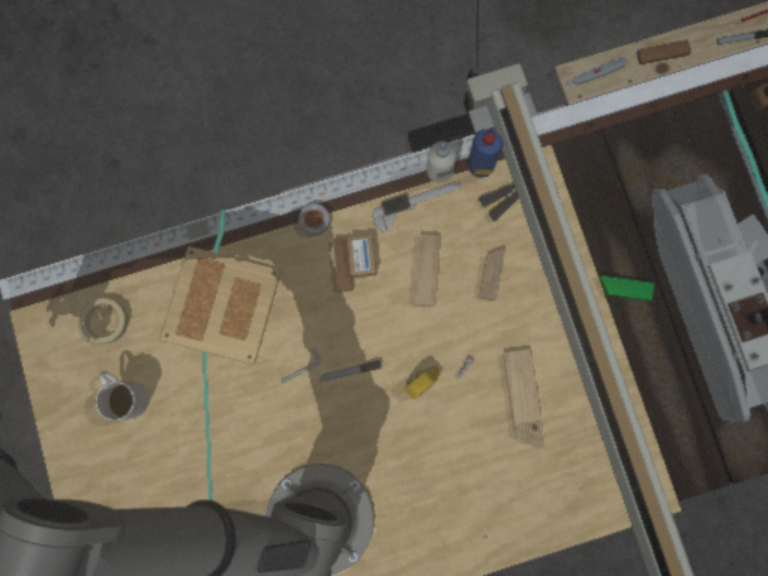

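View pics/scene0.png

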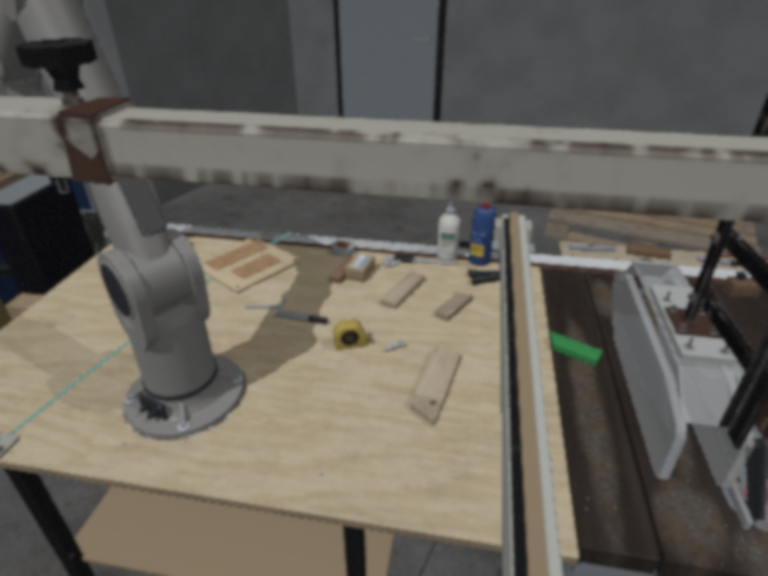

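The top view (768x576) shows the board at (220,305), with the long pad at (202,299) on its left and the short pad at (240,308). The strip is at (343,265) and the carton at (360,255).

Pale pieces:
- (425,268): plain and square-ended, so it looks like the long offcut.
- (492,272): grey-brown with a slanted end, so it looks like the short mitred offcut.
- (522,390): has bristles or a hole, so it's a different tool.
- (628,288): green and off the table, so it's the decoy.

I'll measure next and enlarge a crop.

```bash
cat > h.py <<'E'
import numpy as np,cv2
from bench import *
def snap(n):
    c=calibration(n); im,d=grab_frame(n)
    return im,d,c["K"],cv2.Rodrigues(np.array(c["rvec"],float))[0],np.array(c["tvec"]).reshape(3)
def load(f):
    z=np.load(f); return z["im"],z["d"],z["K"],cv2.Rodrigues(z["r"])[0],z["t"].reshape(3)
def cloud(d,K,R,t):
    v,u=np.mgrid[:d.shape[0],:d.shape[1]]
    P=np.stack([(u-K[0,2])/K[0,0]*d,(v-K[1,2])/K[1,1]*d,d],-1)
    W=(P-t)@R; W[d<=0]=np.nan; return W
def onplane(uv,z,K,R,t):  # pixels -> world at height z
    uv=np.asarray(uv,float).reshape(-1,2)
    r=np.c_[(uv-K[:2,2])/[K[0,0],K[1,1]],np.ones(len(uv))]@R; o=-R.T@t
    return o+r*((z-o[2])/r[:,2])[:,None]
def rect(xy):
    (c,s,_)=cv2.minAreaRect(np.float32(xy)*1000); b=cv2.boxPoints((c,s,_))
    e=[b[1]-b[0],b[2]-b[1]]; e=max(e,key=np.linalg.norm); a=np.degrees(np.arctan2(e[1],e[0]))%180
    return np.round(c,1),np.round(sorted(s),1),round(a,1)
def blobs(W,lo,hi,amin=60,roi=None):
    m=((W[...,2]>lo)&(W[...,2]<hi)).astype(np.uint8)
    if roi is not None: m&=roi.astype(np.uint8)
    m=cv2.morphologyEx(m,cv2.MORPH_OPEN,np.ones((3,3)))
    n,l,s,c=cv2.connectedComponentsWithStats(m)
    for i in range(1,n):
        if s[i,4]<amin: continue
        w=W[l==i]; print("px",np.round(c[i]),"n",s[i,4],"z",round(np.median(w[:,2])*1000,1),"rect mm",*rect(w[:,:2]))
E
python3 - <<'E'
from h import *
im,d,K,R,t=load("pics/top0.npz"); W=cloud(d,K,R,t)
print("cam",-R.T@t, "table z", [np.round(W[v,u],4) for u,v in [(250,220),(320,260),(140,260)]])
roi=(W[...,0]>.3)&(W[...,0]<1)&(abs(W[...,1])<.75)
blobs(W,.009,.07,60,roi)
cv2.imwrite("pics/crop1.png",cv2.resize(im[140:300,215:375,::-1],(600,600),interpolation=3))
E
```

```text
cam [ 0.29773164 -0.19302996  1.63811972] table z [array([ 0.4131, -0.1107, -0.0005]), array([ 0.2845, -0.347 , -0.0006]), array([ 0.2725,  0.2548, -0.0029])]
px [327.  60.] n 616 z 53.6 rect mm [ 954.  -363.8] [126.  147.8] 152.9
px [356. 166.] n 912 z 29.8 rect mm [ 554.2 -444.5] [ 89.1 560.2] 18.7
px [319. 114.] n 80 z 42.2 rect mm [ 774.7 -335.3] [18.9 56.5] 62.9
px [292. 117.] n 75 z 41.3 rect mm [ 760.3 -247.2] [19.1 56.3] 74.1
px [260. 137.] n 70 z 14.3 rect mm [ 696.4 -143.2] [32.2 41.1] 107.9
px [209. 146.] n 344 z 25.1 rect mm [661.7  33.4] [68.3 69.4] 26.8
px [440. 158.] n 121 z 46.3 rect mm [ 631.1 -737.9] [ 8.2 76.8] 20.6
px [235. 173.] n 776 z 35.1 rect mm [565.5 -62. ] [ 88.6 120.2] 7.4
px [285. 180.] n 630 z 19.1 rect mm [ 551.6 -225. ] [ 44.9 161.2] 177.2
px [328. 183.] n 366 z 19.1 rect mm [ 546.  -370.2] [ 37.9 115.6] 169.9
px [147. 203.] n 2393 z 14.5 rect mm [465.  238.8] [209.6 225.1] 163.2
px [158. 177.] n 89 z 12.9 rect mm [549.1 206.5] [28.  52.9] 90.9
px [419. 191.] n 359 z 18.6 rect mm [ 518.5 -669.8] [ 39.2 116.1] 83.3
px [ 68. 213.] n 380 z 23.0 rect mm [423.1 497.7] [ 98.7 101.4] 73.5
px [346. 245.] n 390 z 16.2 rect mm [ 336.1 -430.9] [60.6 74.2] 8.0
px [235. 246.] n 182 z 16.8 rect mm [322.8 -62.3] [ 17.4 127.4] 103.6
px [284. 251.] n 94 z 58.6 rect mm [ 314.6 -224.4] [25.9 42.9] 91.1
```

View pics/crop1.png

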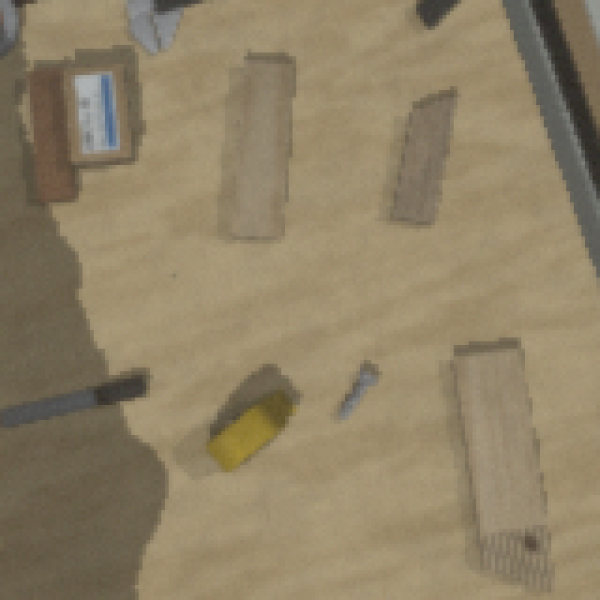

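The crop confirms it. The piece at (265,145) is square-ended and measures 45x161 mm, so it's the long_bearer. The piece at (425,155) is grey-brown and mitred, 38x116 mm and 19 mm high, so it's the short_bearer. The piece at (505,460) is toothed with a hole, so it doesn't belong. Next I'll move over the board, so the wrist camera can measure it.

```bash
python3 -m pendant '{"translation":[[1.2,-2,0.4],[2.3,-3.9,0.8],[3.5,-5.9,1.2],[4.6,-7.9,1.6],[5.8,-9.8,2],[7,-11.8,2.4],[8.1,-13.8,2.8],[9.3,-15.8,3],[9.3,-15.8,3],[9.3,-15.8,3]],"delta_rot":[[0,0,0],[0,0,0],[0,0,0],[0,0,0],[0,0,0],[0,0,0],[0,0,0],[0,0,0],[0,0,0],[0,0,0]]}'
python3 - <<'E'
from h import *
im,d,K,R,t=load("pics/top0.npz"); W=cloud(d,K,R,t)
for y0 in (-.40,-.42,-.44,-.46,-.48,-.5,-.55):
    s=(abs(W[...,1]-y0)<.01)&(W[...,0]>.47)&(W[...,0]<.65); print(y0, np.nanmax(W[s][:,2]) if s.any() else None)
s=W[...,2]>.1; s&=(W[...,1]<-.2)&(W[...,0]>.3)&(W[...,0]<.75); w=W[s]; print("tall",w.min(0),w.max(0))
im,d,K,R,t=snap("wrist"); np.savez("pics/w1.npz",im=im,d=d,K=K,r=cv2.Rodrigues(R)[0],t=t)
print("cam",-R.T@t,R[2],get_obs()["tcp_pos"])
W=cloud(d,K,R,t)
blobs(W,.0065,.06,300)
blobs(W,.0137,.018,300)
cv2.imwrite("pics/w1.png",im[:,:,::-1])
E
```

```text
clock: 1.35
tcp_pos: [0.4653, 0.2388, 0.306]
orientation: [-0.551, -3.092, -0.0]
contact_force: [-0.2, 0.9, -0.6]
grip_width: 0.0853
gripper_force: 0.0
-0.4 0.02340632185410928
-0.42 0.014843309906195003
-0.44 0.009513372846943704
-0.46 0.11494390604594154
-0.48 0.11682473671256395
-0.5 0.11964236868964007
-0.55 0.11701103927093987
tall [ 0.30002337 -0.90916543  0.10001013] [ 0.74980836 -0.42427881  0.29962444]
cam [0.39664078 0.2644648  0.44964172] [ 0.2716535  -0.10012279 -0.95717282] [0.46487236 0.23956647 0.3058902 ]
px [452.  40.] n 3427 z 24.5 rect mm [426.3 498. ] [ 87.7 101.5] 69.3
px [254. 137.] n 29048 z 13.9 rect mm [463.4 240.4] [219.9 220.5] 76.8
px [71. 95.] n 493 z 8.2 rect mm [322.5  51.3] [ 31.3 104.9] 136.9
px [ 15. 104.] n 629 z 17.0 rect mm [312.7 -25.4] [16.6 59.3] 104.1
px [ 74. 275.] n 2950 z 26.7 rect mm [542.2 -63.7] [76.1 91.1] 98.5
px [170. 317.] n 1825 z 25.4 rect mm [660.5  36. ] [69.6 70.5] 153.3
px [290. 136.] n 6771 z 16.0 rect mm [474.  285.6] [ 63.5 180.8] 166.6
px [217. 148.] n 4808 z 16.0 rect mm [452.4 193.9] [ 63.6 131.5] 166.9
```

View pics/w1.png

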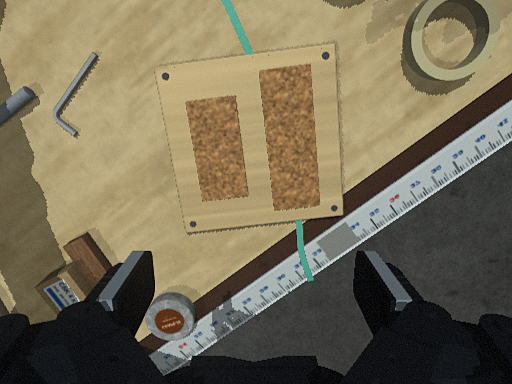

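The board is centred at (463.3,240), with its x axis at 166.8° (that is, -13.2°). The long pad is at (474,285.6) and the short pad at (452.4,193.9). Their heights (16 mm) and sizes match the description. In the wrist view they sit at (290,136) and (217,148). Now on to the offcuts.

```bash
python3 -m pendant '{"translation":[[0.4,-2.3,0],[0.9,-4.6,0],[1.3,-6.9,0],[1.7,-9.3,0],[2.2,-11.6,0],[2.6,-13.9,0],[3,-16.2,0],[3.4,-18.5,0],[3.4,-18.5,0],[3.4,-18.5,0]],"delta_rot":[[0,0,0.5],[0,0,1],[0,0,1.5],[0,0,2],[0,0,2.5],[0,0,3],[0,0,3.5],[0,0,3.5],[0,0,3.5],[0,0,3.5]]}'
cat > look.py <<'E'
from h import *
import sys
o=get_obs(); im,d,K,R,t=snap("wrist"); W=cloud(d,K,R,t)
cv2.imwrite(f"pics/{sys.argv[1]}.png",im[:,:,::-1])
a=o["orientation"]; print("tcp",o["tcp_pos"].round(4),"yang",round(np.degrees(2*np.arctan2(a[1],a[0]))%360-90,1))
blobs(W,float(sys.argv[2]),float(sys.argv[3]),300)
E
python3 look.py w2 .012 .05
```

```text
clock: 2.65
tcp_pos: [0.5513, -0.2221, 0.3056]
orientation: [-0.071, -3.14, -0.002]
contact_force: [-0.0, 1.4, -0.5]
grip_width: 0.0856
gripper_force: 0.0
tcp [ 0.5513 -0.2221  0.3056] yang 87.4
px [ 51. 179.] n 3848 z 31.2 rect mm [ 581.5 -477.7] [  4.1 278.3] 18.7
px [252. 142.] n 4476 z 20.0 rect mm [ 550.1 -223.8] [ 45.  160.5] 177.1
px [383. 156.] n 5671 z 40.0 rect mm [563.3 -61. ] [ 88.8 120.3] 7.2
px [137. 143.] n 2681 z 20.0 rect mm [ 546.  -369.7] [ 38.7 118.3] 170.1
px [447. 220.] n 2272 z 25.6 rect mm [660.6  33.7] [70. 71.] 8.6
px [309. 250.] n 897 z 13.9 rect mm [ 699.6 -149.8] [33.5 61.1] 110.0
px [163. 266.] n 332 z 16.8 rect mm [ 716.3 -359.7] [24.2 34.4] 119.6
px [243. 298.] n 569 z 33.8 rect mm [ 762.6 -247. ] [26.9 60.7] 79.8
px [182. 310.] n 654 z 30.4 rect mm [ 780.8 -335.9] [31.8 63.6] 66.5
```

The long offcut is at (550.1,-223.8) at 177.1°, and the short one at (546,-369.7) at 170.1°. Both tops are at 20 mm, against 19 mm in the top view. I'll take the long one first.

```bash
python3 -m pendant '{"translation":[[0,-0.04,-2.4],[0,-0.04,-4.8],[0,-0.04,-7.2],[0,-0.04,-9.4],[0,-0.04,-11],[0,-0.04,-11.8],[0,-0.04,-12.1],[0,-0.04,-12.1]],"delta_rot":[[0,0,0],[0,0,0],[0,0,0],[0,0,0],[0,0,0],[0,0,0],[0,0,0],[0,0,0]]}' && python3 -m pendant '{"translation":[[0,0,0],[0,0,0],[0,0,0],[0,0,0],[0,0,0],[0,0,0]],"delta_rot":[[0,0,0],[0,0,0],[0,0,0],[0,0,0],[0,0,0],[0,0,0]]}' 0 40
```

```text
clock: 3.7
tcp_pos: [0.5516, -0.2248, 0.0047]
orientation: [0.073, 3.139, -0.0]
contact_force: [0.5, -0.5, 0.6]
grip_width: 0.0855
gripper_force: 0.0
clock: 4.45
tcp_pos: [0.5514, -0.2252, 0.0049]
orientation: [0.075, 3.139, -0.0]
contact_force: [-1.2, 0.3, 6.4]
grip_width: 0.0438
gripper_force: 41.1
```

```bash
python3 -m pendant '{"translation":[[0,0,1.5],[0,0,3.5],[-0.3,1.8,4],[-0.6,4,4],[-0.9,6.2,4],[-1.2,8.4,4],[-1.5,10.6,4],[-1.8,12.8,4],[-2.2,15,4],[-2.6,17.2,4],[-3,19.4,4],[-3.06,20.4,4]],"delta_rot":[[0,0,0],[0,0,0],[0,0,-0.2],[0,0,-0.5],[0,0,-0.8],[0,0,-1.1],[0,0,-1.4],[0,0,-1.7],[0,0,-2],[0,0,-2.1],[0,0,-2.1],[0,0,-2.1]]}' && python3 -m pendant '{"translation":[[0,0,0],[0,0,-1.2],[0,0,-2.4],[0,0,-3],[0,0,-3.2],[0,0,-3.2],[0,0,-3.2]],"delta_rot":[[0,0,0],[0,0,0],[0,0,0],[0,0,0],[0,0,0],[0,0,0],[0,0,0]]}'
```

```text
clock: 5.95
tcp_pos: [0.4728, 0.2891, 0.104]
orientation: [-0.354, -3.121, -0.003]
contact_force: [0.3, -0.0, -0.9]
grip_width: 0.044
gripper_force: 41.5
clock: 6.82
tcp_pos: [0.4749, 0.2852, 0.0247]
orientation: [0.362, 3.12, 0.002]
contact_force: [0.2, 0.0, -1.0]
grip_width: 0.0437
gripper_force: 41.5
```

```bash
python3 -m pendant '{"translation":[[0,0,-0.1],[0,0,-0.17],[0,0,-0.17],[0,0,-0.17]],"delta_rot":[[0,0,0],[0,0,0],[0,0,0],[0,0,0]]}' && python3 -m pendant '{"translation":[[0,0,0],[0,0,0],[0,0,0],[0,0,0],[0,0,1],[0,0,3],[0,0,5.5],[0,0,8],[0,0,10],[0,0,11.2],[0,0,11.2],[0,0,11.2]],"delta_rot":[[0,0,0],[0,0,0],[0,0,0],[0,0,0],[0,0,0],[0,0,0],[0,0,0],[0,0,0],[0,0,0],[0,0,0],[0,0,0],[0,0,0]]}' 0.8 && python3 look.py w3 .026 .05
```

```text
clock: 7.32
tcp_pos: [0.4743, 0.2852, 0.0199]
orientation: [0.361, 3.121, 0.001]
contact_force: [-1.4, -1.1, 5.1]
grip_width: 0.0436
gripper_force: 42.2
clock: 8.82
tcp_pos: [0.4737, 0.2847, 0.2987]
orientation: [-0.361, -3.12, 0.001]
contact_force: [0.5, -0.8, -0.6]
grip_width: 0.0688
gripper_force: 0.0
tcp [0.4737 0.2847 0.2987] yang 76.8
px [254. 145.] n 4921 z 35.1 rect mm [472.4 285.6] [ 45.1 158.6] 166.7
px [ 19. 285.] n 2184 z 40.9 rect mm [576.4 -75.1] [57.3 85.2] 7.5
```

The long offcut is at (472.4,285.6) at 166.7°, 1.6 mm from the pad centre. Next is the short one.

```bash
python3 -m pendant '{"translation":[[0.3,-2.4,0],[0.6,-4.8,0],[0.9,-7.2,0],[1.2,-9.6,0],[1.5,-12,0],[1.8,-14.4,0],[2.1,-16.8,0],[2.4,-19.2,0],[2.6,-21.6,0],[2.8,-24,0],[2.9,-26.2,0],[2.9,-26.2,0]],"delta_rot":[[0,0,0],[0,0,0.2],[0,0,0.4],[0,0,0.66],[0,0,0.66],[0,0,0.66],[0,0,0.66],[0,0,0.66],[0,0,0.66],[0,0,0.66],[0,0,0.66],[0,0,0.66]]}' 0.65 && python3 look.py w4 .012 .05; python3 - <<'E'
from h import *
im,d,K,R,t=load("pics/top0.npz"); W=cloud(d,K,R,t)
s=(W[...,2]>.05)&(W[...,0]>.46)&(W[...,0]<.63)&(W[...,1]<-.3)&(W[...,1]>-.6);w=W[s]
for x in (.48,.51,.54,.57,.6): print(x, w[abs(w[:,0]-x)<.015][:,1].max())
E
```

```text
clock: 10.38
tcp_pos: [0.5435, -0.3756, 0.2977]
orientation: [-0.284, -3.125, 0.004]
contact_force: [-0.4, -0.5, 0.0]
grip_width: 0.0554
gripper_force: 0.0
tcp [ 0.5435 -0.3756  0.2977] yang 79.6
px [190. 195.] n 5919 z 25.0 rect mm [ 585.1 -431. ] [ 88.3 546.9] 18.6
px [172.   6.] n 488 z 17.1 rect mm [ 363.7 -430.4] [17.6 51.4] 98.6
px [493. 134.] n 2807 z 40.4 rect mm [576.5 -81.4] [47.9 86.2] 6.4
px [259. 145.] n 2671 z 20.0 rect mm [ 545.7 -370. ] [ 37.9 117.9] 170.6
px [ 32. 170.] n 1959 z 19.6 rect mm [ 518.5 -656.3] [38.3 95.7] 82.9
px [439. 232.] n 972 z 13.9 rect mm [ 699.4 -150.2] [33.5 61.3] 109.7
px [  5. 272.] n 322 z 37.6 rect mm [ 641.3 -732.4] [ 3.8 59.1] 17.9
px [301. 308.] n 563 z 29.6 rect mm [ 777.8 -354.2] [25.4 60.2] 111.8
0.48 -0.5082111416454527
0.51 -0.49773875765204734
0.54 -0.48779023592299153
0.57 -0.4774619247777698
0.6 -0.4677949273683405
```

View pics/w4.png

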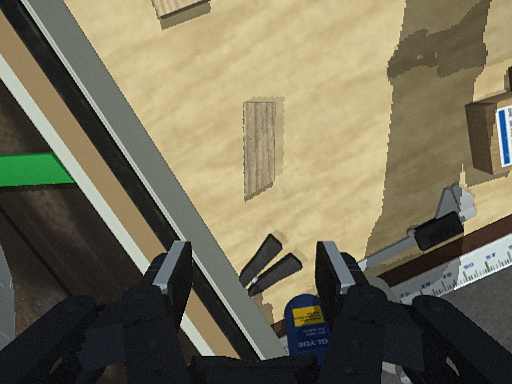

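The wrist view shows the mitred offcut at (259,145), grain visible and cut at the end near (258,195), with the rail well clear on the left. The arm already stands over it, so I'll go down and grip.

```bash
python3 -m pendant '{"translation":[[0,0,0],[0,0,-2.4],[0,0,-4.8],[0,0,-7.2],[0,0,-9.4],[0,0,-11],[0,0,-11.6],[0,0,-11.75],[0,0,-11.75]],"delta_rot":[[0,0,0.1],[0,0,0.1],[0,0,0.1],[0,0,0.1],[0,0,0.1],[0,0,0.1],[0,0,0.1],[0,0,0.1],[0,0,0.1]]}' && python3 -m pendant '{"translation":[[0,0,0],[0,0,0],[0,0,0],[0,0,0],[0,0,0]],"delta_rot":[[0,0,0],[0,0,0],[0,0,0],[0,0,0],[0,0,0]]}' 0 40
```

```text
clock: 11.55
tcp_pos: [0.5478, -0.3704, 0.0074]
orientation: [0.257, 3.129, -0.001]
contact_force: [-0.7, -0.1, -0.1]
grip_width: 0.0557
gripper_force: 0.0
clock: 12.18
tcp_pos: [0.5478, -0.3708, 0.0077]
orientation: [0.258, 3.128, -0.001]
contact_force: [-0.4, 1.0, 7.2]
grip_width: 0.0371
gripper_force: 41.4
```

```bash
python3 -m pendant '{"translation":[[0,0,1.5],[0,0,3.5],[-0.4,2.2,4],[-0.8,4.5,4],[-1.2,6.8,4],[-1.6,9.1,4],[-2,11.4,4],[-2.4,13.7,4],[-2.8,16,4],[-3.2,18.3,4],[-3.6,20.6,4],[-3.76,22.56,4]],"delta_rot":[[0,0,0],[0,0,0],[0,0,-0.2],[0,0,-0.5],[0,0,-0.75],[0,0,-0.75],[0,0,-0.75],[0,0,-0.75],[0,0,-0.75],[0,0,-0.75],[0,0,-0.75],[0,0,-0.75]]}' && python3 -m pendant '{"translation":[[0,0,0],[0,0,-1.2],[0,0,-2.4],[0,0,-3.1],[0,0,-3.3],[0,0,-3.36],[0,0,-3.36],[0,0,-3.36]],"delta_rot":[[0,0,0],[0,0,0],[0,0,0],[0,0,0],[0,0,0],[0,0,0],[0,0,0],[0,0,0]]}'
```

```text
clock: 13.68
tcp_pos: [0.452, 0.1964, 0.1064]
orientation: [0.358, 3.121, 0.002]
contact_force: [0.9, -0.6, -0.3]
grip_width: 0.0369
gripper_force: 40.5
clock: 14.68
tcp_pos: [0.4535, 0.1939, 0.0226]
orientation: [0.36, 3.12, 0.001]
contact_force: [-0.3, -1.4, 4.9]
grip_width: 0.0372
gripper_force: 41.2
```

```bash
python3 -m pendant '{"translation":[[0,0,0],[0,0,0],[0,0,0],[0,0,1],[0,0,3],[0,0,5.5],[0,0,8],[0,0,10],[0,0,11.2],[0,0,11.2],[0,0,11.2]],"delta_rot":[[0,0,0],[0,0,0],[0,0,0],[0,0,0],[0,0,0],[0,0,0],[0,0,0],[0,0,0],[0,0,0],[0,0,0],[0,0,0]]}' 0.65 && python3 look.py w5 .026 .05
```

```text
clock: 16.05
tcp_pos: [0.452, 0.1939, 0.3009]
orientation: [-0.359, -3.12, 0.001]
contact_force: [-0.1, -0.0, -0.4]
grip_width: 0.0556
gripper_force: 0.0
tcp [0.452  0.1939 0.3009] yang 76.9
px [331. 146.] n 4999 z 35.0 rect mm [472.9 285.5] [ 45.7 158.7] 166.8
px [254. 144.] n 2784 z 35.0 rect mm [451.3 195. ] [ 37.2 117.1] 166.2
px [ 81. 277.] n 2180 z 40.9 rect mm [575.7 -75.3] [56.6 84.5] 7.5
```

View pics/w5.png

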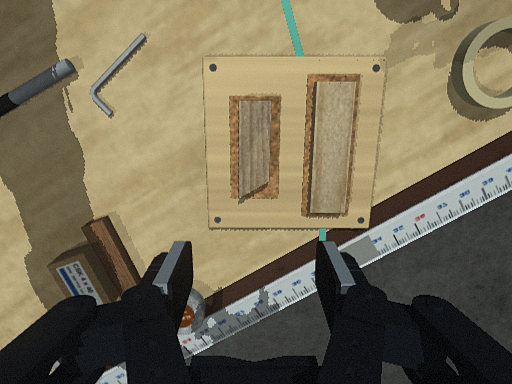

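Both offcuts are on their pads: long at (472.9,285.5), short at (451.3,195.0), at 166.8° and 166.2°. In the view they sit at (331,146) and (254,144), with the strip at (112,250) beside the carton at (75,277). Now I'll hover over the carton and strip with the fingers shut for the nudge.

```bash
python3 -m pendant '{"translation":[[0.9,-1.8,0],[1.8,-3.5,0],[2.8,-5.3,0],[3.7,-7.1,0],[4.66,-8.86,0],[4.66,-8.86,0],[4.66,-8.86,0],[4.66,-8.86,0]],"delta_rot":[[0,0,0.8],[0,0,1.6],[0,0,2.4],[0,0,3.2],[0,0,4.1],[0,0,4.1],[0,0,4.1],[0,0,4.1]]}' 0 && python3 look.py w6 .012 .029 && python3 look.py w6 .03 .05 
```

```text
clock: 17.1
tcp_pos: [0.5687, -0.0257, 0.301]
orientation: [0.204, -3.133, -0.001]
contact_force: [-0.7, 0.2, 0.3]
grip_width: -0.0
gripper_force: 0.0
tcp [ 0.5687 -0.0257  0.301 ] yang 97.5
px [449.  97.] n 13620 z 13.7 rect mm [469.6 237.6] [205.8 217.2] 76.8
px [248. 139.] n 2498 z 21.1 rect mm [560.1 -33.9] [ 32.7 118.2] 7.8
px [290. 222.] n 2194 z 25.6 rect mm [661.   34.9] [70. 71.] 15.9
px [151. 231.] n 939 z 14.0 rect mm [ 699.9 -149.4] [33.2 61. ] 109.3
px [ 87. 269.] n 321 z 19.7 rect mm [ 770.8 -238. ] [25.3 60.4] 53.5
px [ 20. 270.] n 336 z 20.7 rect mm [ 779.3 -331.5] [15.7 53.1] 58.8
tcp [ 0.5689 -0.0257  0.3013] yang 97.5
px [461.  68.] n 3568 z 35.1 rect mm [452.2 194. ] [ 39.4 119.7] 166.1
px [499. 143.] n 1495 z 35.0 rect mm [511.2 275.7] [46.6 80.4] 166.8
px [211. 151.] n 3276 z 41.3 rect mm [575.9 -75.8] [55.1 84.4] 7.4
px [ 77. 275.] n 489 z 40.1 rect mm [ 767.2 -241.1] [31.1 66.9] 57.4
px [ 14. 280.] n 402 z 40.2 rect mm [ 786.5 -322.7] [16.5 52.9] 35.1
```

```bash
python3 -m pendant '{"translation":[[0,0,-2.4],[0,0,-4.8],[0,0,-7.2],[0,0,-9.2],[0,0,-10.4],[0,0,-10.9],[0,0,-10.9]],"delta_rot":[[0,0,0],[0,0,0],[0,0,0],[0,0,0],[0,0,0],[0,0,0],[0,0,0]]}' && python3 -m pendant '{"translation":[[0.03,-0.2,0],[0.06,-0.4,0],[0.09,-0.6,0],[0.12,-0.8,0],[0.15,-1.1,0],[0.18,-1.4,0],[0.22,-1.7,0],[0.27,-2.05,0],[0.27,-2.05,0],[0.23,-1.7,0.5],[0.23,-1.7,2],[0.23,-1.7,4]],"delta_rot":[[0,0,0],[0,0,0],[0,0,0],[0,0,0],[0,0,0],[0,0,0],[0,0,0],[0,0,0],[0,0,0],[0,0,0],[0,0,0],[0,0,0]]}' && python3 -m pendant '{"translation":[[0,0.5,2],[-0.5,1,4],[-0.7,1.3,6],[-0.7,1.3,6],[-0.7,1.3,6]],"delta_rot":[[0,0,0],[0,0,0],[0,0,0],[0,0,0],[0,0,0]]}' 0.65 && python3 look.py w7 .012 .029 && python3 look.py w7 .03 .05
```

```text
clock: 18.08
tcp_pos: [0.5693, -0.027, 0.0294]
orientation: [0.202, -3.135, -0.0]
contact_force: [-0.4, 0.2, -0.3]
grip_width: -0.0001
gripper_force: 0.0
clock: 19.58
tcp_pos: [0.5738, -0.0698, 0.1301]
orientation: [0.201, -3.133, 0.001]
contact_force: [0.5, 0.3, 0.7]
grip_width: 0.0001
gripper_force: 0.0
clock: 20.2
tcp_pos: [0.5569, -0.0373, 0.2791]
orientation: [0.201, -3.135, -0.001]
contact_force: [-0.5, -0.3, -0.4]
grip_width: 0.0556
gripper_force: 0.0
tcp [ 0.5569 -0.0373  0.2791] yang 97.3
px [456. 108.] n 12819 z 13.6 rect mm [467.2 225.4] [192.  204.4] 166.8
px [257. 152.] n 2670 z 21.1 rect mm [559.6 -33. ] [ 31.9 119.4] 7.6
px [298. 237.] n 2221 z 25.6 rect mm [660.2  32.9] [66.7 71.2] 159.2
px [152. 246.] n 854 z 14.0 rect mm [ 699.8 -149.8] [32.9 60.8] 109.9
px [ 88. 286.] n 358 z 19.8 rect mm [ 769.3 -237.8] [22.8 58.8] 56.0
px [ 19. 287.] n 392 z 20.2 rect mm [ 780.9 -328.8] [16.6 53.4] 51.7
tcp [ 0.5566 -0.0374  0.2785] yang 97.3
px [478.  81.] n 3754 z 35.0 rect mm [451.5 194.1] [ 39.8 118.8] 166.3
px [181. 166.] n 3594 z 41.2 rect mm [ 581.7 -118.5] [55.3 85.7] 6.6
px [505. 166.] n 378 z 34.8 rect mm [531.2 251.6] [19.5 42.9] 18.4
px [ 69. 288.] n 352 z 39.2 rect mm [ 756.8 -250.9] [16.4 51.6] 83.7
px [ 14. 301.] n 454 z 40.2 rect mm [ 791.1 -321.9] [17. 55.] 25.0
```

The carton slid 43 mm to (581.7,-118.5) and is still upright. The strip stayed at (559.7,-33.2), at 7.7°. I'll grasp the strip and check the joint 7 range for the turn.

```bash
python3 -m pendant '{"translation":[[0.12,0.16,-2.4],[0.12,0.16,-4.8],[0.12,0.16,-7.2],[0.12,0.16,-9.2],[0.12,0.16,-10.4],[0.12,0.16,-10.9],[0.12,0.16,-10.9],[0.12,0.16,-10.9]],"delta_rot":[[0,0,0.08],[0,0,0.08],[0,0,0.08],[0,0,0.08],[0,0,0.08],[0,0,0.08],[0,0,0.08],[0,0,0.08]]}' && python3 -m pendant '{"translation":[[0,0,0],[0,0,0],[0,0,0],[0,0,0],[0,0,0],[0,0,0]],"delta_rot":[[0,0,0],[0,0,0],[0,0,0],[0,0,0],[0,0,0],[0,0,0]]}' 0 40; python3 -c "
from bench import *;print(get_obs()['joints'].round(2))"
```

```text
clock: 21.3
tcp_pos: [0.5613, -0.0338, 0.0079]
orientation: [-0.211, 3.133, -0.0]
contact_force: [0.2, -0.1, 0.3]
grip_width: 0.0556
gripper_force: 0.0
clock: 22.05
tcp_pos: [0.5613, -0.0334, 0.008]
orientation: [-0.212, 3.132, 0.001]
contact_force: [-1.0, -0.4, 6.8]
grip_width: 0.0307
gripper_force: 40.0
[-0.53  0.71  0.65  2.01 -0.71  0.65  2.29]
```

```bash
python3 -m pendant '{"translation":[[0,0,2],[0,0,4],[-0.3,0.8,5],[-0.7,1.9,5],[-1.1,3,5],[-1.5,4.1,5],[-1.9,5.2,5],[-2.3,6.3,5],[-2.7,7.4,5],[-3.1,8.5,5],[-3.5,9.6,5],[-3.95,10.88,5]],"delta_rot":[[0,0,0],[0,0,-1],[0,0,-3],[0,0,-5],[0,0,-7],[0,0,-9],[0,0,-11],[0,0,-13],[0,0,-15],[0,0,-17],[0,0,-19],[0,0,-21]]}' && python3 -m pendant '{"translation":[[0,0,0],[0,0,0],[0,0,-0.8]],"delta_rot":[[0,0,-1.2],[0,0,-1.2],[0,0,-1.2]]}'; python3 -c "
from bench import *;import numpy as np;o=get_obs();a=o['orientation'];print(o['joints'].round(2),o['tcp_pos'],np.degrees(2*np.arctan2(a[1],a[0]))%360-90)"
```

```text
clock: 23.55
tcp_pos: [0.4613, 0.2396, 0.1322]
orientation: [-2.363, -2.069, -0.001]
contact_force: [-0.8, -0.1, -0.0]
grip_width: 0.0308
gripper_force: 40.2
clock: 23.92
tcp_pos: [0.4627, 0.2385, 0.1128]
orientation: [2.461, 1.953, 0.005]
contact_force: [-0.8, -0.7, 0.2]
grip_width: 0.0308
gripper_force: 40.2
[-1.48  0.87  1.34  2.08 -1.    1.08  0.14] [0.46269888 0.23853763 0.11276227] -13.133287964217388
```

```bash
python3 -m pendant '{"translation":[[0,0,-1],[0,0,-2],[0,0,-2.6],[0,0,-2.8],[0,0,-2.83],[0,0,-2.83]],"delta_rot":[[0,0,0],[0,0,0],[0,0,0],[0,0,0],[0,0,0],[0,0,0]]}' && python3 -m pendant '{"translation":[[0,0,0],[0,0,0],[0,0,0],[0,0,1],[0,0,3],[0,0,5.5],[0,0,8],[0,0,9.5],[0,0,9.5],[0,0,9.5]],"delta_rot":[[0,0,0],[0,0,0],[0,0,0],[0,0,0],[0,0,0],[0,0,0],[0,0,0],[0,0,0],[0,0,0],[0,0,0]]}' 0.6 && python3 look.py w8 .049 .07&& python3 look.py w8 .027 .045
```

```text
clock: 24.68
tcp_pos: [0.4619, 0.2381, 0.042]
orientation: [-2.463, -1.95, -0.001]
contact_force: [-3.0, -2.0, 5.6]
grip_width: 0.0312
gripper_force: 40.9
clock: 25.92
tcp_pos: [0.461, 0.2386, 0.2778]
orientation: [-2.462, -1.95, 0.001]
contact_force: [-0.8, -0.3, -0.1]
grip_width: 0.0513
gripper_force: 0.0
tcp [0.461  0.2386 0.2778] yang -13.2
px [28. 34.] n 859 z 60.0 rect mm [270.8 408.1] [18.6 67.1] 48.6
px [255. 153.] n 3190 z 55.1 rect mm [462.9 240.2] [ 32.  119.3] 76.6
tcp [0.4609 0.2384 0.2773] yang -13.3
px [42. 35.] n 637 z 36.2 rect mm [270.9 410.2] [21.3 70.1] 51.4
px [254. 110.] n 5045 z 35.1 rect mm [472.1 285. ] [ 44.5 160.1] 166.8
px [222. 191.] n 1161 z 35.1 rect mm [414.5 203.5] [38.3 42.7] 166.2
px [283. 193.] n 847 z 35.0 rect mm [488.7 185.9] [37.8 41.7] 166.8
px [388. 374.] n 462 z 41.1 rect mm [ 576.5 -105.5] [32.1 39.2] 172.8
```

View pics/w8.png

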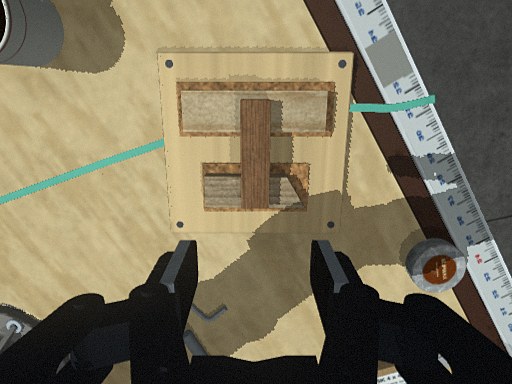

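The strip lies at (462.9,240.2), at 76.6°, with its top at 55 mm (254,153). It's flat across both offcuts and within 0.5 mm of the middle. Now the carton.

```bash
python3 -m pendant '{"translation":[[0.4,-1.2,0],[0.8,-2.4,0],[1.2,-3.7,0],[1.6,-5,0],[2,-6.3,0],[2.5,-7.6,0],[3,-8.9,0],[3.5,-10.2,0],[4,-11.5,0],[4.4,-12.9,0],[4.8,-14.3,0],[4.8,-14.3,0]],"delta_rot":[[0,0,2],[0,0,4],[0,0,6],[0,0,8],[0,0,10],[0,0,12],[0,0,14],[0,0,16],[0,0,18],[0,0,20],[0,0,22],[0,0,22]]}' 1 && python3 -m pendant '{"translation":[[0,0,0],[0,0,0]],"delta_rot":[[0,0,0],[0,0,0]]}' && python3 look.py w9 .03 .05
```

```text
clock: 27.52
tcp_pos: [0.5807, -0.1231, 0.277]
orientation: [0.176, -3.134, 0.003]
contact_force: [0.4, 0.2, -0.2]
grip_width: 0.0852
gripper_force: 0.0
clock: 27.78
tcp_pos: [0.5815, -0.1174, 0.2777]
orientation: [0.186, -3.135, -0.001]
contact_force: [-0.4, 0.1, 0.9]
grip_width: 0.0855
gripper_force: 0.0
tcp [ 0.5815 -0.1174  0.2777] yang 96.8
px [252. 154.] n 3635 z 41.3 rect mm [ 581.4 -118.6] [55. 85.] 6.6
px [  7. 285.] n 453 z 37.9 rect mm [ 780.8 -410.9] [ 4.2 61. ] 18.6
px [ 67. 285.] n 444 z 40.8 rect mm [ 773.9 -334.3] [19.  57.2] 62.3
```

```bash
python3 -m pendant '{"translation":[[0,-0.04,-2.4],[0,-0.04,-4.8],[0,-0.04,-7.2],[0,-0.04,-9.2],[0,-0.04,-10.3],[0,-0.04,-10.75],[0,-0.04,-10.75],[0,-0.04,-10.75]],"delta_rot":[[0,0,0],[0,0,0],[0,0,0],[0,0,0],[0,0,0],[0,0,0],[0,0,0],[0,0,0]]}' && python3 -m pendant '{"translation":[[0,0,0],[0,0,0],[0,0,0],[0,0,0],[0,0,0],[0,0,0]],"delta_rot":[[0,0,0],[0,0,0],[0,0,0],[0,0,0],[0,0,0],[0,0,0]]}' 0 70
```

```text
clock: 28.82
tcp_pos: [0.5829, -0.1201, 0.0112]
orientation: [-0.185, 3.134, -0.001]
contact_force: [-0.4, 1.1, 0.9]
grip_width: 0.0851
gripper_force: 0.0
clock: 29.58
tcp_pos: [0.5824, -0.1198, 0.011]
orientation: [-0.185, 3.135, 0.001]
contact_force: [-1.7, 2.4, 7.7]
grip_width: 0.0538
gripper_force: 75.3
```

```bash
python3 -m pendant '{"translation":[[0,0,1],[0,0,3],[-0.4,1,5],[-0.8,2.2,5],[-1.2,3.5,5],[-1.7,4.8,5],[-2.2,6.2,5],[-2.7,7.7,5],[-3.2,9.2,5],[-3.7,10.8,5],[-4.2,12.5,5],[-4.79,14.36,5]],"delta_rot":[[0,0,0],[0,0,-1],[0,0,-3],[0,0,-5],[0,0,-7],[0,0,-9],[0,0,-11],[0,0,-13],[0,0,-15],[0,0,-17],[0,0,-19],[0,0,-21]]}' && python3 -m pendant '{"translation":[[0,0,0],[0,0,0],[0,0,0],[0,0,-0.8],[0,0,-1.6],[0,0,-1.6]],"delta_rot":[[0,0,-1.04],[0,0,-1.04],[0,0,-1.04],[0,0,-1.04],[0,0,-1.04],[0,0,-1.04]]}'
```

```text
clock: 31.08
tcp_pos: [0.4609, 0.2402, 0.1347]
orientation: [-2.381, -2.048, 0.0]
contact_force: [0.8, 0.8, -4.7]
grip_width: 0.0541
gripper_force: 75.7
clock: 31.82
tcp_pos: [0.4613, 0.2379, 0.0941]
orientation: [-2.466, -1.944, 0.003]
contact_force: [-0.0, -0.1, -3.3]
grip_width: 0.0538
gripper_force: 75.4
```

```bash
python3 -m pendant '{"translation":[[0.04,0.05,-0.5],[0.04,0.05,-0.9],[0.04,0.05,-1.1],[0.04,0.05,-1.18],[0.04,0.05,-1.18],[0.04,0.05,-1.18]],"delta_rot":[[0,0,0],[0,0,0],[0,0,0],[0,0,0],[0,0,0],[0,0,0]]}'
```

```text
clock: 32.58
tcp_pos: [0.4631, 0.2403, 0.0655]
orientation: [2.466, 1.946, 0.001]
contact_force: [-0.5, -0.4, -3.6]
grip_width: 0.0536
gripper_force: 75.9
```

```bash
python3 -m pendant '{"translation":[[0,0,-0.03],[0,0,-0.03],[0,0,-0.03]],"delta_rot":[[0,0,0],[0,0,0],[0,0,0]]}' && python3 -m pendant '{"translation":[[0,0,0],[0,0,0],[0,0,0],[0,0,0],[0,0,1],[0,0,3],[0,0,5.5],[0,0,8],[0,0,9],[0,0,9],[0,0,9]],"delta_rot":[[0,0,0],[0,0,0],[0,0,0],[0,0,0],[0,0,0],[0,0,0],[0,0,0],[0,0,0],[0,0,0],[0,0,0],[0,0,0]]}' 1 && python3 look.py w10 .08 .12&& python3 look.py w10 .047 .06&& python3 look.py w10 .027 .045
```

```text
clock: 32.95
tcp_pos: [0.4631, 0.2403, 0.065]
orientation: [-2.466, -1.946, -0.001]
contact_force: [-2.0, 0.0, 5.4]
grip_width: 0.0538
gripper_force: 76.6
clock: 34.33
tcp_pos: [0.4622, 0.2403, 0.2885]
orientation: [-2.466, -1.946, 0.002]
contact_force: [0.3, -0.3, -0.4]
grip_width: 0.0857
gripper_force: 0.0
tcp [0.4622 0.2403 0.2885] yang -13.4
px [15. 34.] n 854 z 89.7 rect mm [273.3 408. ] [15.7 61.9] 51.0
px [254. 160.] n 4563 z 95.3 rect mm [463.9 241.7] [55. 85.] 76.5
tcp [0.4621 0.2401 0.2882] yang -13.5
px [38. 35.] n 481 z 53.3 rect mm [272.5 411.1] [19.1 68. ] 54.9
px [254. 108.] n 467 z 55.1 rect mm [475.3 290.5] [15.8 31.2] 166.7
tcp [0.4622 0.24   0.2882] yang -13.5
px [ 5. 26.] n 554 z 34.3 rect mm [237.8 430.9] [15.7 54.7] 64.2
px [46. 36.] n 620 z 35.9 rect mm [271.6 413.6] [23.2 72.7] 57.2
px [252. 110.] n 4361 z 35.1 rect mm [472.3 285.5] [ 44.6 160.4] 166.5
px [217. 191.] n 744 z 35.1 rect mm [414.6 203.9] [38.  42.7] 167.1
px [287. 195.] n 433 z 35.0 rect mm [489.4 185.1] [37.7 41.1] 163.8
```

View pics/w10.png

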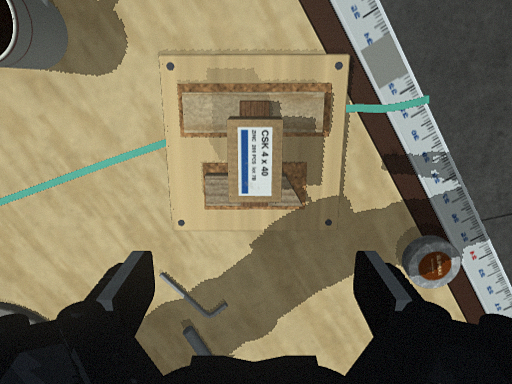

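The carton stands at (254,160), which is (463.9,241.7) in world mm, about 2 mm from the strip's centre. It's lengthwise at 76.5° with its top at 95 mm, everything lies flat and the gripper is clear.

```bash
python3 -c "from bench import *;print(hand_in())"
```

```text
the job is handed in; nothing more can be done
None
```

The glue-up is set and handed in: both offcuts lie on their own pads, the strip is square across them, and the carton stands upright on its middle, all within about 2 mm of centre by the wrist camera; no verdict came back.

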